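# Seat the ejector disc on the food processor

## Robot

A 6-joint arm with a two-finger parallel gripper is mounted at the origin on the work surface. World frame = base frame: x ahead of the robot, y to its left, z up, the work surface at z = 0. Lengths are in mm, angles in rad, forces in N, time in s.
With the tool pointing down it reaches from about 325 to 850 mm from the base axis. Payload 15.5 kg.
Tool frame: the origin (TCP) lies between the finger pads; the fingertips stand tip_extent ahead of it and the grasp point (between the pads) lies 3 mm ahead of it (tip_extent is the distance from the TCP to the fingertips, in mm); z points along the fingers, y is the line along which they close (so a half turn about z gives the same grasp; the last joint's range is limited). The gripper opens to 91 mm and grips with 3 to 60 N. Pads are 32 mm wide; open, the fingers measure 118 mm over their backs; the gripper's body (76 mm by 178 mm) begins 60 mm behind the grasp point.
Start: joints at [1.242, 0.494, 1.345, -0, 1.302, -0.096], TCP at [144.792, 607.998, 235.915] pointing down, gripper open.
Joint ranges: [-2.91, 2.91], [-0.82, 2.16], [0.22, 2.67], [-1.22, 4.37], [0.12, 2.79], [-3.08, 3.08]. Speed limits (rad/s): [1.89, 1.89, 2.57, 3.01, 3.01, 3.01].

## Interface

Orientations are given as a rotation vector (axis times angle).
In Python, from bench import * gives the robot as it stands.
- The arm moves only by the shell command python3 -m jog 'ROWS' [OPENING] [FORCE]. ROWS is JSON, a list of rows, each a list of 6 numbers: the shift along the tool's x, y, z in m, then the turn, a rotation vector about the tool's x, y, z in degrees. In form: [[dx, dy, dz, rx, ry, rz], ...]. A call has exactly 8 rows; each row is the pose to reach, as a shift and turn from the pose commanded when the call began, along the tool's axes at that moment; what a row does not reach only later rows make up. A row lasts 1/10 s, in which the tool goes at most 50 mm and 8.59 degrees, less where a joint would pass 70% of its speed; a pose out of reach is approached as far as the arm can. A call with a gripper value outside its range is refused whole. OPENING is the closure, from 0 (fully open) to 1 (shut), set as the call begins (- or left out, the last holds). The fingers move at their own pace and stop on an object; FORCE is the grip in N (left out, the last holds). Time passes only in rows, so rows that repeat a pose let the fingers close, or fill a call up. It gives the time, the measured TCP pose, the force, the opening and the grip force at its end, in the units of the state.
- read_state(): the state, without advancing time (a new reading comes with each control period).
- grab_frame(name): name is "scene" or "top" or "wrist"; returns a dict with "frame" (400x640x3 uint8, blue, green, red), "range_z" (400x640 float32, mm along the optical axis (not along the pixel's ray), 0 where there is no reading), "K" (3x3 intrinsics, pixels), "R" (3x3) and "t" (3): a world point X has camera coordinates R X + t. Camera axes: x right, y down, z forward; pixel columns grow to the right and rows downward; lengths in mm; the calibration is good to about 2 mm. A picture is of the moment at which its call begins.
- close_job(): hands the job in; it is judged then, once.
Trained networks look in the newest picture that a camera, given by its name, has taken for a name from the list of things; names that differ only in an ending like _2 or _b are one class to them, and where a whole thing is asked for, a point or a joint stands for the part that bears it (a point fixed in the world has none). Each returns a list of dicts, best first, with "conf" (0 to 1); they miss things now and then, are a little off and sometimes report something else, mostly with a low value. They report only what shows in the picture. A call takes as long as a camera call. They do not tell look-alikes from the thing itself.
- spot_in(camera, thing): "centre" ([x, y, z] in mm, in world coordinates, good to about 4 mm: the middle of the surface that is visible of it).
- tip_of(camera, thing): "centre" ([x, y, z] in mm, in world coordinates, good to about 4 mm: a listed point, or the origin of a listed thing).
The state is a dict: "time": time; "q": joint angles; "qd": joint speeds; "joint_torque": joint torques, N m; "tool_pos": TCP position; "eef_rot": TCP orientation; "contact_force": force on the tool from outside, world axes, zero at the start; "moment": the same for the moment, N m; "width": finger opening in mm; "grip_force": force on a finger pad.
Only numpy, scipy, OpenCV 4.12 (cv2) and the standard library are available. Lean on these libraries where they do the work, as an engineer would, in place of code of your own. Each camera call takes 0.05 s, during which the arm holds its last target. There are 200 camera calls.

## Task

On the food processor the white ejector disc is sitting high because its rim notch is not over the red drive pin. With a fingertip push one of the disc's paddles round until the notch meets the pin, then press the blue hub straight down until the disc is fully home, and take the hand away. Do not grip or lift the disc, do not force it, and leave everything else where it stands.

Things in the scene. Friction and masses are not known exactly. Their poses are not given: they have to be found in the camera images.
- processor: grey motor base with a flat steel deck, fixed to the table: 300 x 220 mm, deck 120 mm above the table. Origin on the disc's turning axis at table height, z up; the housing runs from x = -180 mm (front, buttons) to +120 mm and y = +-110 mm in its own frame. The red pin stands on its +x side
- pin_top (a point): top of the red upright drive pin, fixed to the deck 77 mm from the turning axis along the processor's +x: 10 mm dia with a domed end, 16 mm tall; a red stripe on the deck points at it from outside the disc
- disc: white ejector disc, loose, 160 mm dia, 10 mm thick, about 0.25 kg; turns either way round the axis (about 1 N at a paddle) and stops when no longer pushed. Origin at the centre of its underside, z up, x towards the rim notch. Underside 138 mm above the table while high, 126 mm when home. Pinching it, or pushing with more than 50 N, counts as forcing it
- paddle_a (a point): top middle of the white upright paddle on the disc's +y side: a radial wall 8 mm thick, reaching from 32 to 74 mm from the axis, its top 22 mm above the disc's upper face. Push either side of it
- paddle_b (a point): the same, of the like paddle on the disc's -y side
- hub_top (a point): centre of the flat top of the disc's closed blue hub, 40 mm dia, 41 mm above the disc's underside: the place to press
- notch (a point): the disc's rim notch, point on the top face 77 mm from the axis along the disc's x: notch 18 mm wide, 13 mm deep radially, right through the thickness; a blue stripe on the disc runs from the hub to it. The pin fits with 4 mm to spare each side; pressed when it is not over the pin, the disc stays propped askew on the pin
- collar (a joint): height of the sliding steel collar that carries the disc, under it: 0 = high, 0.012 m = fully home. It sits in a tight seal: it goes down under about 6 N of push on the hub, stays where it is left and does not spring back
- lock_knob: loose black locking knob, 42 mm dia x 24 mm tall, standing on the processor's front ledge; bystander, origin at its underside
- pusher: loose orange food pusher, flanged cylinder 72 mm dia x 112 mm tall, standing beside the processor; bystander, origin at its underside
- spray: clear bottle, 60 mm dia x 190 mm tall; bystander, origin at its underside
- jar: amber jar with red lid, 80 mm dia x 110 mm tall; bystander, origin at its underside
- mug: white mug, 80 mm dia x 90 mm tall; bystander, origin at its underside
- bowl: steel bowl, 150 mm dia x 60 mm tall; bystander, origin at its underside
- spatula: spatula lying on the table along its own x axis; bystander
Things that resemble listed ones, but are neither listed nor needed, are in the scene too. What is shaped like the disc but orange or purple is not meant.

How it is judged:
By the outcome, as a careful person would: the job done as asked, in the order asked, and still so for the second after the job is handed in, with the robot touching nothing.
It also fails if it takes over 54 s, if anything falls off the work surface, if the arm or the gripper's body presses on something with over 40 N, if the wrist force passes 120 N, or if a joint passes its speed limit or range.

## Working session

There is one attempt and no reset: what is moved stays moved. The work goes in short steps, Python scripts to look and compute and a shell command to move; the robot and the scene stay as the last step left them, time stands still between calls to the robot, and variables do not carry over. Pictures are saved under pics/ and viewed, at most 10 in all, crops included, and the job is handed in when it is done.

```bash
ls; mkdir -p pics; python3 - <<'E'
from bench import *
import cv2
s=read_state(); print({k:s[k] for k in('time','tool_pos','eef_rot','width','contact_force')}, [k for k in globals() if 'tip' in k])
for c in('scene','top'):
    f=grab_frame(c); cv2.imwrite(f'pics/{c}0.png',f['frame'])
    for n in('disc','hub_top','notch','pin_top','paddle_a','lock_knob','pusher','processor'):
        print(c,n,[(round(d['conf'],2),[round(float(v)) for v in d['centre']]) for d in tip_of(c,n)][:4])
E
```

```text
pics
{'time': 0.0, 'tool_pos': array([144.68434076, 607.65344507, 235.32591032]), 'eef_rot': array([-3.66476254e-01, -3.11985166e+00,  1.90324632e-03]), 'width': 91.17067300675848, 'contact_force': array([ 0.22850783,  0.08626977, -0.70671282])} ['tip_of', 'tip_extent']
scene disc [(0.9, [336, -192, 0]), (0.89, [584, 57, 132]), (0.71, [226, 269, 0])]
scene hub_top [(0.94, [230, 273, 39]), (0.66, [342, -191, 38]), (0.56, [578, 58, 174])]
scene notch [(0.9, [515, 17, 152]), (0.89, [280, -139, 8]), (0.67, [191, 205, 13])]
scene pin_top [(0.65, [648, 33, 139])]
scene paddle_a [(0.98, [553, 101, 168]), (0.95, [372, -148, 32]), (0.91, [185, 302, 37]), (0.87, [605, 14, 167])]
scene lock_knob [(0.78, [442, 117, 122])]
scene pusher [(0.73, [627, 229, -3]), (0.45, [583, 425, 0])]
scene processor [(0.56, [581, 61, 0])]
top disc [(0.96, [337, -190, 0]), (0.86, [579, 58, 140])]
top hub_top [(0.86, [338, -191, 39]), (0.76, [233, 270, 42]), (0.57, [581, 60, 180])]
top notch [(0.91, [189, 203, 16]), (0.82, [281, -142, 8]), (0.71, [518, 12, 144]), (0.44, [610, 14, 170])]
top pin_top [(0.64, [655, 34, 137])]
top paddle_a [(0.96, [302, -229, 27]), (0.73, [184, 297, 33]), (0.68, [553, 102, 168]), (0.63, [613, 13, 169])]
top lock_knob [(0.48, [446, 111, 119])]
top pusher [(0.95, [626, 227, -1])]
top processor [(0.86, [575, 60, 1])]
```

```bash
python3 - <<'E'
import cv2,numpy as np
a=cv2.imread('pics/top0.png');b=cv2.imread('pics/scene0.png')
print(a.shape)
cv2.imwrite('pics/top0b.png',a)
E
python3 -c "
from bench import *
print(tip_extent)"
```

```text
(400, 640, 3)
22.0
```

View pics/top0.png

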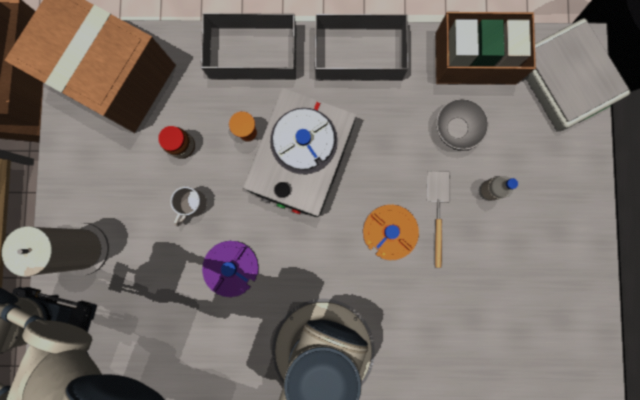

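View pics/scene0.png

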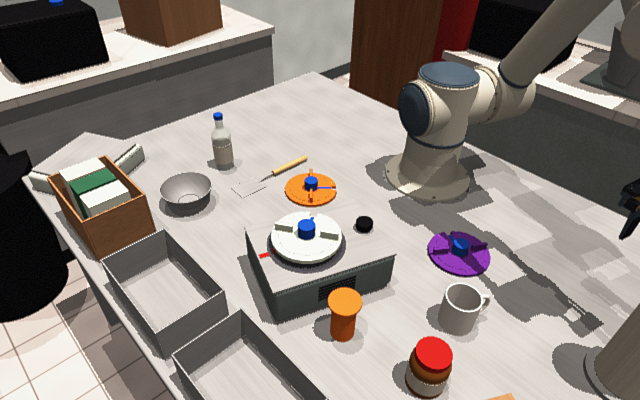

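The white disc on the processor is at about (303,138) in the top view. Its blue stripe runs to about (315,158), and the red pin stripe is at about (317,106). The orange and purple discs lie on the table. Next I'll fit the angles from the pixels.

```bash
cat > h.py <<'E'
from bench import *
import cv2,numpy as np
def cloud(f):
    z=f['range_z'];v,u=np.indices(z.shape);K=f['K']
    c=np.stack([(u-K[0,2])/K[0,0]*z,(v-K[1,2])/K[1,1]*z,z],-1)
    return (c-f['t'])@f['R'], z>0   # R^T(c-t)
def ang(p,c): d=p-c; return np.degrees(np.arctan2(d[:,1],d[:,0])), np.hypot(d[:,0],d[:,1])
def analyse(cam,c0=(580,59),dz=0):
    f=grab_frame(cam);P,ok=cloud(f);hsv=cv2.cvtColor(f['frame'],cv2.COLOR_BGR2HSV)
    H,S,V=[hsv[...,i].astype(int) for i in range(3)]
    c0=np.array(c0,float);r=np.hypot(P[...,0]-c0[0],P[...,1]-c0[1])
    near=ok&(r<130)&(P[...,2]>100)&(P[...,2]<195)
    blue=near&(H>100)&(H<130)&(S>110)
    red=near&((H<8)|(H>172))&(S>120)&(r>60)
    hub=blue&(P[...,2]>172+dz); top=near&(abs(P[...,2]-148-dz)<6)&(r<88)
    hc=P[hub]; m=(hc.max(0)+hc.min(0))/2 if len(hc) else None
    tp=P[top][:,:2].astype(np.float32); 
    cc=cv2.minEnclosingCircle(tp)
    c=np.array(cc[0])
    print(cam,'hub n',len(hc),m,'disc fit',cc,'z',np.median(P[top][:,2]))
    st=blue&(P[...,2]<160)
    for n,mk in(('stripe',st),('red',red)):
        q=P[mk]
        if len(q):
            for cn,ce in(('c0',c0),('fit',c)):
                a,rr=ang(q,ce); print(n,cn,len(q),'ang',np.round(np.degrees(np.angle(np.exp(1j*np.radians(a)).mean())),1),'r',rr.min().round(),rr.max().round(),'z',np.median(q[:,2]).round())
    pd=near&(abs(P[...,2]-170-dz)<4)&~blue&(r<80)
    q=P[pd]; a,rr=ang(q,c); k=rr>30
    if k.any(): print('paddle axis',np.round(np.degrees(np.angle(np.exp(2j*np.radians(a[k])).mean()))/2,1),k.sum())
    return f
E
python3 - <<'E'
from h import *
for c in('top','scene'): analyse(c)
E
```

```text
top hub n 167 [578.18584651  56.21223694 177.41355416] disc fit ((578.9110107421875, 56.90667724609375), 80.69950103759766) z 147.59243201978572Traceback (most recent call last):
  File "<stdin>", line 2, in <module>
  File "h.py", line 26, in analyse
    a,rr=ang(q,ce); print(n,cn,len(q),'ang',np.round(np.degrees(np.angle(np.exp(1j*np.radians(a)).mean())),1),'r',rr.min().round(),rr.max().round(),'z',np.median(q[:,2]).round())
         ~~~^^^^^^
  File "h.py", line 7, in ang
    def ang(p,c): d=p-c; return np.degrees(np.arctan2(d[:,1],d[:,0])), np.hypot(d[:,0],d[:,1])
                    ~^~
ValueError: operands could not be broadcast together with shapes (34,3) (2,)
```

```bash
sed -i 's/d=p-c;/d=p[:,:2]-c[:2];/' h.py
python3 - <<'E'
from h import *
for c in('top','scene'): analyse(c,(579,57))
E
```

```text
top hub n 169 [578.36079248  56.21048557 179.52117373] disc fit ((579.353759765625, 57.0825309753418), 80.81901550292969) z 147.47659861887539
stripe c0 35 ang -142.3 r 19.0 59.0 z 149.0
stripe fit 35 ang -142.6 r 19.0 59.0 z 149.0
red c0 29 ang -20.3 r 93.0 115.0 z 120.0
red fit 29 ang -20.4 r 92.0 115.0 z 120.0
paddle axis -55.8 83
scene hub n 201 [581.87271353  58.18459981 176.8761448 ] disc fit ((582.0235595703125, 57.3286018371582), 81.8448257446289) z 148.33157531651977
stripe c0 49 ang 44.7 r 19.0 125.0 z 155.0
stripe fit 49 ang 51.8 r 17.0 127.0 z 155.0
red c0 54 ang -19.0 r 77.0 115.0 z 122.0
red fit 54 ang -19.8 r 74.0 112.0 z 122.0
paddle axis -55.5 120
```

```bash
python3 -m jog '[[-0.015,-0.012,0,0,0,2],[-0.05,-0.042,0,0,0,6],[-0.085,-0.072,0,0,0,10],[-0.12,-0.102,0,0,0,15],[-0.155,-0.132,0,0,0,20],[-0.19,-0.162,0,0,0,25],[-0.225,-0.191,0,0,0,30],[-0.26,-0.221,0,0,0,34]]' 1 10
cat >> h.py <<'E'
from scipy.spatial.transform import Rotation as Ro
def togo(target,yaw,rx=True):
    s=read_state();R=Ro.from_rotvec(s['eef_rot']);M=R.as_matrix()
    c,sn=np.cos(np.radians(yaw)),np.sin(np.radians(yaw))
    T=np.array([[c,sn,0],[sn,-c,0],[0,0,-1]])
    print('t',s['time'],'pos',s['tool_pos'].round(1),'yaw',np.degrees(np.arctan2(M[1,0],M[0,0])).round(1),'q6',s['q'][5].round(2),'F',s['contact_force'].round(1),'w',s['width'])
    print('shift m',(M.T@(np.array(target)-s['tool_pos'])/1000).round(4),'turn',Ro.from_matrix(M.T@T).as_rotvec(degrees=True).round(1))
E
python3 -c "
from h import *
togo((588,2.5,235),98)"
```

```text
time: 1.85
tool_pos: [347.4, 331.3, 236.1]
eef_rot: [1.267, 2.874, 0.001]
contact_force: [1.2, 0.5, 0.3]
width: 29.9
grip_force: 0.0
t 1.85 pos [347.4 331.3 236.1] yaw 132.4 q6 -0.1 F [1.2 0.5 0.3] w 29.91944466004867
shift m [-0.405  -0.0441  0.0011] turn [ 0.  -0.  34.4]
```

```bash
python3 -m jog '[[-0.035,-0.004,0,0,0,3],[-0.07,-0.008,0,0,0,6],[-0.105,-0.012,0,0,0,9],[-0.14,-0.016,0,0,0,12],[-0.175,-0.019,0,0,0,15],[-0.21,-0.023,0,0,0,18],[-0.245,-0.027,0,0,0,21],[-0.28,-0.03,0,0,0,24]]'
python3 -c "
from h import *
togo((588,2.5,235),98)"
```

```text
time: 2.65
tool_pos: [514.7, 105.0, 236.1]
eef_rot: [1.836, 2.549, 0.0]
contact_force: [-0.6, 0.3, -0.5]
width: 0.6
grip_force: 0.0
t 2.65 pos [514.7 105.  236.1] yaw 108.5 q6 -0.23 F [-0.6  0.3 -0.5] w 0.6001769666322255
shift m [-0.1204  0.0371  0.0011] turn [ 0.   0.  10.5]
```

```bash
python3 -m jog '[[-0.02,0.006,0,0,0,2],[-0.05,0.015,0,0,0,4],[-0.08,0.025,0,0,0,7],[-0.1,0.031,0,0,0,9],[-0.115,0.0355,0,0,0,10],[-0.12,0.037,0,0,0,10.5],[-0.12,0.037,0,0,0,10.5],[-0.12,0.037,0,0,0,10.5]]'
python3 - <<'E'
from h import *
togo((588,2.5,178),98)
f=analyse('wrist',(580.5,57)); cv2.imwrite('pics/w1.png',f['frame'])
E
```

```text
time: 3.45
tool_pos: [586.8, 5.2, 235.9]
eef_rot: [-2.057, -2.374, 0.0]
contact_force: [-0.4, -0.2, 0.5]
width: 0.5
grip_force: 0.0
t 3.45 pos [586.8   5.2 235.9] yaw 98.2 q6 -0.24 F [-0.4 -0.2  0.5] w 0.5325344018197471
shift m [-0.0029  0.0009  0.0579] turn [-0.  -0.   0.2]
wrist hub n 3502 [581.49667536  58.1311199  178.05415711] disc fit ((581.4691162109375, 57.90837860107422), 80.90533447265625) z 147.23846698747207
stripe c0 607 ang -146.4 r 23.0 59.0 z 148.0
stripe fit 607 ang -146.1 r 24.0 61.0 z 148.0
red c0 390 ang -19.2 r 92.0 115.0 z 120.0
red fit 390 ang -19.9 r 92.0 114.0 z 120.0
paddle axis -55.6 1784
```

View pics/w1.png

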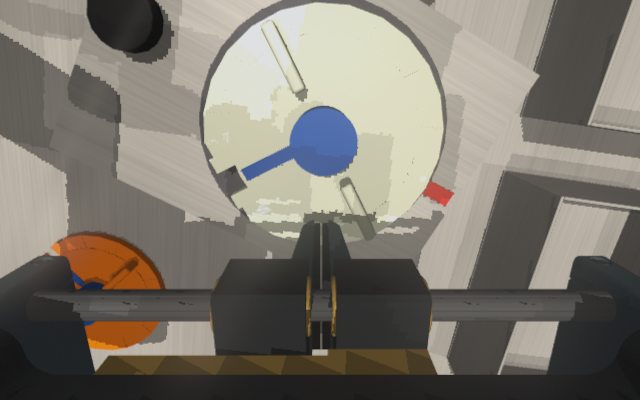

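The wrist view shows the notch at about (230,180), the red pin stripe at about (438,193) and paddle_a at about (357,207). The fingertip is just on that paddle's clockwise side. The centre is about (581.4, 58) and the disc needs about +126° (CCW). I'll lower beside the paddle.

```bash
python3 -m jog '[[-0.001,0,0.008,0,0,0],[-0.002,0,0.02,0,0,0],[-0.002,0,0.032,0,0,0],[-0.002,0,0.043,0,0,0],[-0.002,0,0.052,0,0,0],[-0.002,0,0.058,0,0,0],[-0.002,0,0.06,0,0,0],[-0.002,0,0.06,0,0,0]]'
python3 -c "
from h import *
togo((589.1,3.5,176),98)"
```

```text
time: 4.3
tool_pos: [587.6, 2.4, 175.8]
eef_rot: [-2.059, -2.373, 0.0]
contact_force: [-0.6, 0.4, -0.2]
width: 0.6
grip_force: 0.0
t 4.3 pos [587.6   2.4 175.8] yaw 98.1 q6 -0.24 F [-0.6  0.4 -0.2] w 0.6391712394107718
shift m [ 0.0008  0.0016 -0.0002] turn [-0.  -0.   0.1]
```

```bash
python3 -m jog '[[0.0001,0.0029,0,0,0,-3],[0.0003,0.0059,0,0,0,-6],[0.0007,0.0088,0,0,0,-9],[0.0012,0.0116,0,0,0,-12],[0.0019,0.0145,0,0,0,-15],[0.0027,0.0173,0,0,0,-18],[0.0037,0.0201,0,0,0,-21],[0.0048,0.0228,0,0,0,-24]]'
python3 - <<'E'
from h import *
togo((581.4,58,176),98)
analyse('wrist',(581.4,58))
E
```

```text
time: 5.1
tool_pos: [609.7, 10.4, 176.4]
eef_rot: [1.517, 2.75, 0.0]
contact_force: [-0.8, -1.2, -0.1]
width: 0.4
grip_force: 0.6
t 5.1 pos [609.7  10.4 176.4] yaw 122.2 q6 -0.64 F [-0.8 -1.2 -0.1] w 0.4026727596098015
shift m [0.0554 0.0014 0.0004] turn [ 0.   0.  24.2]
wrist hub n 6768 [582.39325475  59.40651059 176.50814677] disc fit ((582.3604736328125, 59.296913146972656), 80.92826843261719) z 147.2403361632733
stripe c0 1122 ang -131.0 r 22.0 59.0 z 148.0
stripe fit 1122 ang -130.8 r 24.0 61.0 z 148.0
red c0 294 ang -19.0 r 97.0 114.0 z 120.0
red fit 294 ang -19.9 r 96.0 113.0 z 120.0
paddle axis -42.4 2620
```

```bash
for i in 1; do python3 -m jog '[[0.0001,0.0039,0,0,0,-4],[0.0005,0.0077,0,0,0,-8],[0.0012,0.0115,0,0,0,-12],[0.0021,0.0153,0,0,0,-16],[0.0033,0.019,0,0,0,-20],[0.0048,0.0226,0,0,0,-24],[0.0065,0.0261,0,0,0,-28],[0.0084,0.0294,0,0,0,-32]]'; done
python3 -c "
from h import *
togo((581.9,58.5,176),98)"
python3 -m jog '[[0.0001,0.0039,0,0,0,-4],[0.0005,0.0077,0,0,0,-8],[0.0012,0.0115,0,0,0,-12],[0.0021,0.0153,0,0,0,-16],[0.0033,0.019,0,0,0,-20],[0.0048,0.0226,0,0,0,-24],[0.0065,0.0261,0,0,0,-28],[0.0084,0.0294,0,0,0,-32]]'
python3 - <<'E'
from h import *
togo((581.9,58.5,176),98)
analyse('wrist',(581.9,58.5))
E
```

```text
time: 5.95
tool_pos: [630.1, 33.1, 176.4]
eef_rot: [0.701, 3.062, -0.0]
contact_force: [-0.5, -1.9, 0.1]
width: 0.3
grip_force: 0.7
t 5.95 pos [630.1  33.1 176.4] yaw 154.2 q6 -1.16 F [-0.5 -1.9  0.1] w 0.32698394342386955
shift m [0.0545 0.0019 0.0003] turn [ 0.   0.  56.2]
time: 6.75
tool_pos: [635.5, 63.2, 176.4]
eef_rot: [-0.17, 3.136, -0.001]
contact_force: [0.6, -1.1, 0.1]
width: 0.3
grip_force: 0.7
t 6.75 pos [635.5  63.2 176.4] yaw -173.8 q6 -1.67 F [ 0.6 -1.1  0.1] w 0.26639561898445907
shift m [0.0538 0.0011 0.0004] turn [ 0.   0.1 88.2]
wrist hub n 6804 [580.60013258  59.41339702 176.73393898] disc fit ((580.466796875, 59.304046630859375), 81.02457427978516) z 147.22923726141605
stripe c0 1098 ang -67.7 r 23.0 60.0 z 148.0
stripe fit 1098 ang -66.2 r 24.0 61.0 z 148.0
paddle axis 22.1 2636
```

```bash
python3 -m jog '[[0.0001,0.0039,0,0,0,-4],[0.0005,0.0077,0,0,0,-8],[0.0012,0.0115,0,0,0,-12],[0.0021,0.0153,0,0,0,-16],[0.0033,0.019,0,0,0,-20],[0.0048,0.0226,0,0,0,-24],[0.0065,0.0261,0,0,0,-28],[0.0084,0.0294,0,0,0,-32]]'
python3 - <<'E'
from h import *
togo((581.2,58.5,176),98)
f=analyse('wrist',(581.2,58.5)); cv2.imwrite('pics/w2.png',f['frame'])
analyse('top',(579,57))
E
```

```text
time: 7.6
tool_pos: [624.1, 91.6, 176.4]
eef_rot: [-1.026, 2.968, -0.001]
contact_force: [0.9, -1.0, 0.4]
width: 0.7
grip_force: 0.7
t 7.6 pos [624.1  91.6 176.4] yaw -141.9 q6 -2.19 F [ 0.9 -1.   0.4] w 0.6603689955840704
shift m [0.0541 0.0004 0.0003] turn [0.000e+00 1.000e-01 1.201e+02]
wrist hub n 6066 [581.32045468  58.98686278 177.67926199] disc fit ((580.0863037109375, 58.7053108215332), 80.91212463378906) z 147.2043637803793
stripe c0 1087 ang -34.8 r 23.0 60.0 z 148.0
stripe fit 1087 ang -34.1 r 24.0 61.0 z 148.0
red c0 609 ang -20.2 r 78.0 114.0 z 120.0
red fit 609 ang -20.1 r 79.0 115.0 z 120.0
paddle axis 54.3 2650
top hub n 6 [592.77722781  60.47613685 178.98994002] disc fit ((577.4606323242188, 57.4280891418457), 80.4966812133789) z 147.4369167659035
red c0 3 ang -22.4 r 96.0 101.0 z 118.0
red fit 3 ang -22.3 r 97.0 103.0 z 118.0
paddle axis 56.5 38
```

View pics/w2.png

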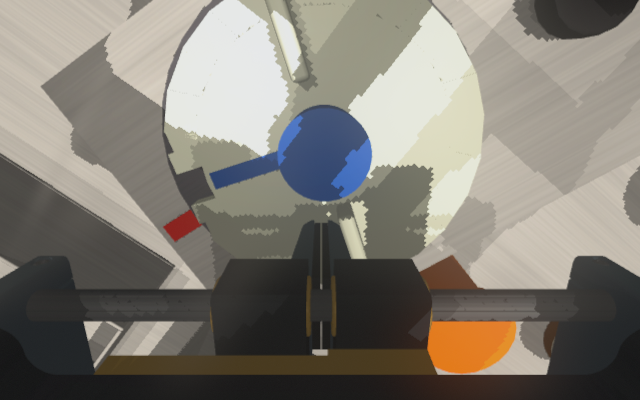

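The notch at about (197,184) is about 14° short of the red stripe at about (182,225). I'll push 12°, then re-measure.

```bash
python3 -m jog '[[0.0000,0.0019,0,0,0,-2],[0.0001,0.0038,0,0,0,-4],[0.0003,0.0056,0,0,0,-6],[0.0005,0.0075,0,0,0,-8],[0.0008,0.0094,0,0,0,-10],[0.0011,0.0108,0,0,0,-11.5],[0.0012,0.0112,0,0,0,-12],[0.0012,0.0112,0,0,0,-12]]'
python3 - <<'E'
from h import *
togo((581.2,58.5,176),98)
f=analyse('wrist',(581.2,58.5)); cv2.imwrite('pics/w3.png',f['frame'])
E
```

```text
time: 8.5
tool_pos: [616.1, 99.6, 176.1]
eef_rot: [-1.328, 2.847, -0.0]
contact_force: [1.0, -0.8, 1.9]
width: 0.4
grip_force: 0.9
t 8.5 pos [616.1  99.6 176.1] yaw -130.0 q6 -2.38 F [ 1.  -0.8  1.9] w 0.3574546982476486
shift m [0.0539 0.0003 0.0001] turn [  0.   0. 132.]
wrist hub n 6564 [580.54352957  58.33896379 176.3792161 ] disc fit ((580.1755981445312, 58.515769958496094), 81.00353240966797) z 147.2010041418789
stripe c0 1097 ang -23.3 r 23.0 60.0 z 148.0
stripe fit 1097 ang -22.8 r 24.0 61.0 z 148.0
red c0 985 ang -20.3 r 72.0 114.0 z 121.0
red fit 985 ang -20.1 r 73.0 115.0 z 121.0
paddle axis 66.0 2655
```

View pics/w3.png

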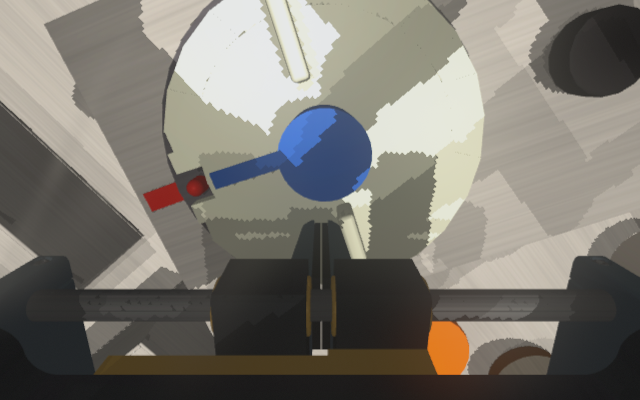

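The pin top at about (197,187) now shows inside the notch. About 3° remain, so I'll nudge that far.

```bash
python3 -m jog '[[0,0.0007,0,0,0,-0.7],[0,0.0014,0,0,0,-1.5],[0.0001,0.002,0,0,0,-2.2],[0.0001,0.0026,0,0,0,-2.8],[0.0001,0.0028,0,0,0,-3],[0.0001,0.0028,0,0,0,-3],[0.0001,0.0028,0,0,0,-3],[0.0001,0.0028,0,0,0,-3]]'
cat >> h.py <<'E'
def fine(c=(580.6,58.3)):
    f=grab_frame('wrist');P,ok=cloud(f);hsv=cv2.cvtColor(f['frame'],cv2.COLOR_BGR2HSV).astype(int);c=np.array(c)
    r=np.hypot(P[...,0]-c[0],P[...,1]-c[1]);H,S=hsv[...,0],hsv[...,1];b=ok&(r<125)
    red=b&((H<8)|(H>172))&(S>120);pin=red&(P[...,2]>127)&(r<86);rs=red&(r>90)
    dark=b&(r>69)&(r<78)&(P[...,2]<140)
    for n,m in(('pin',pin),('redstripe',rs),('bluestripe',b&(H>100)&(H<130)&(S>110)&(r>26)&(r<61)&(P[...,2]<153)),('notchhole',dark)):
        q=P[m]
        if len(q): 
            a,_=ang(q,c);print(n,len(q),q.mean(0).round(1),'mean ang',ang(q.mean(0)[None],c)[0].round(1),'range',a.min().round(1),a.max().round(1))
    return f
E
python3 - <<'E'
from h import *
togo((581.2,58.5,176),98)
fine(); f=analyse('wrist',(580.6,58.3)); cv2.imwrite('pics/w4.png',f['frame'])
for n in('notch','pin_top','hub_top'): print(n,[(round(d['conf'],2),d['centre']) for d in tip_of('wrist',n)][:2])
E
```

```text
time: 9.35
tool_pos: [613.7, 101.4, 175.9]
eef_rot: [1.404, -2.81, -0.0]
contact_force: [2.1, -1.1, 3.0]
width: 0.7
grip_force: 1.2
t 9.35 pos [613.7 101.4 175.9] yaw -126.9 q6 -2.43 F [ 2.1 -1.1  3. ] w 0.7299101061835788
shift m [ 0.0538  0.0002 -0.0001] turn [  0.   -0.  135.1]
pin 268 [652.2  31.8 132.7] mean ang [-20.3] range -23.4 -16.7
redstripe 675 [677.7  23.1 120.2] mean ang [-19.9] range -23.5 -16.3
bluestripe 1043 [621.   43.9 148. ] mean ang [-19.6] range -28.5 -10.9
notchhole 377 [651.7  34.3 128.1] mean ang [-18.7] range -23.9 -9.9
wrist hub n 6755 [579.65765941  58.18432512 176.1917267 ] disc fit ((580.0626220703125, 58.648624420166016), 81.20159912109375) z 147.18954440949608
stripe c0 1107 ang -19.8 r 24.0 60.0 z 148.0
stripe fit 1107 ang -20.0 r 24.0 61.0 z 148.0
red c0 1003 ang -20.1 r 73.0 115.0 z 121.0
red fit 1003 ang -20.2 r 73.0 115.0 z 121.0
paddle axis 69.1 2644
notch []
pin_top [(0.88, [649.5, 30.8, 134.6])]
hub_top [(0.63, [574.5, 60.3, 178.0])]
```

The notch, both stripes and the pin agree to within about 1°. I'll back off the paddle, then rise.

```bash
python3 -m jog '[[0,-0.003,0,0,0,0],[0,-0.006,0,0,0,0],[0,-0.007,-0.003,0,0,0],[0,-0.007,-0.015,0,0,0],[0,-0.007,-0.03,0,0,0],[0,-0.007,-0.043,0,0,0],[0,-0.007,-0.05,0,0,0],[0,-0.007,-0.05,0,0,0]]'
python3 - <<'E'
from h import *
togo((580.7,58.2,215),-127)
fine(); analyse('wrist',(580.7,58.2))
E
```

```text
time: 10.4
tool_pos: [619.8, 97.3, 227.3]
eef_rot: [-1.404, 2.809, -0.001]
contact_force: [0.7, -0.4, -0.2]
width: 0.5
grip_force: 0.0
t 10.4 pos [619.8  97.3 227.3] yaw -126.9 q6 -2.44 F [ 0.7 -0.4 -0.2] w 0.48714364508832997
shift m [0.0547 0.0078 0.0122] turn [-0.1  0.1  0.1]
pin 164 [652.5  31.7 132.8] mean ang [-20.3] range -23.6 -16.8
redstripe 449 [677.7  23.  120.2] mean ang [-20.] range -23.4 -16.4
bluestripe 570 [621.9  43.3 148. ] mean ang [-20.] range -28.6 -13.1
notchhole 319 [651.1  35.  125.4] mean ang [-18.3] range -24.7 -10.2
wrist hub n 2020 [579.76714883  57.45859233 177.80784076] disc fit ((580.0034790039062, 58.220306396484375), 80.81529235839844) z 147.18918873618907
stripe c0 601 ang -20.4 r 22.0 60.0 z 148.0
stripe fit 601 ang -20.1 r 22.0 60.0 z 148.0
red c0 642 ang -20.1 r 73.0 114.0 z 121.0
red fit 642 ang -19.9 r 73.0 115.0 z 121.0
paddle axis 70.9 1978
```

```bash
python3 -m jog '[[0.008,0.001,0,0,0,0],[0.02,0.003,0,0,0,0],[0.033,0.005,0,0,0,0],[0.045,0.0065,0,0,0,0],[0.053,0.0075,0,0,0,0],[0.055,0.0078,0.005,0,0,0],[0.055,0.0078,0.013,0,0,0],[0.055,0.0078,0.018,0,0,0]]'
python3 -c "
from h import *
togo((580.7,58.2,201),-127)"
```

```text
time: 11.3
tool_pos: [579.9, 58.1, 206.9]
eef_rot: [1.404, -2.81, -0.001]
contact_force: [0.5, -0.6, -0.8]
width: 0.4
grip_force: 0.0
t 11.3 pos [579.9  58.1 206.9] yaw -126.9 q6 -2.5 F [ 0.5 -0.6 -0.8] w 0.40782798319309643
shift m [-0.0006 -0.0005  0.0059] turn [ 0.  -0.   0.1]
```

```bash
python3 -m jog '[[0,0,0.002,0,0,0],[0,0,0.004,0,0,0],[0,0,0.006,0,0,0],[0,0,0.0075,0,0,0],[0,0,0.009,0,0,0],[0,0,0.0105,0,0,0],[0,0,0.012,0,0,0],[0,0,0.012,0,0,0]]'

```

```text
time: 12.1
tool_pos: [580.2, 58.0, 196.2]
eef_rot: [-1.404, 2.81, -0.0]
contact_force: [-1.0, 0.8, 2.9]
width: 0.3
grip_force: 1.7
```

```bash
python3 -m jog '[[0,0,0.001,0,0,0],[0,0,0.002,0,0,0],[0,0,0.003,0,0,0],[0,0,0.004,0,0,0],[0,0,0.005,0,0,0],[0,0,0.006,0,0,0],[0,0,0.0065,0,0,0],[0,0,0.0065,0,0,0]]'

```

```text
time: 12.9
tool_pos: [580.2, 58.0, 189.8]
eef_rot: [-1.404, 2.81, -0.0]
contact_force: [-1.8, 0.1, 5.1]
width: 0.5
grip_force: 2.5
```

```bash
python3 -m jog '[[0,0,0.0003,0,0,0],[0,0,0.0006,0,0,0],[0,0,0.0009,0,0,0],[0,0,0.0012,0,0,0],[0,0,0.0015,0,0,0],[0,0,0.0015,0,0,0],[0,0,0.0015,0,0,0],[0,0,0.0015,0,0,0]]'

```

```text
time: 13.7
tool_pos: [580.3, 58.0, 188.9]
eef_rot: [-1.404, 2.809, -0.001]
contact_force: [-3.3, 0.2, 13.0]
width: 0.6
grip_force: 6.9
```

The force is above the sliding load and the height is 188.9 mm (189 expected), so it looks bottomed. I'll add a slight firm press to confirm.

```bash
python3 -m jog '[[0,0,0.0003,0,0,0],[0,0,0.0006,0,0,0],[0,0,0.0008,0,0,0],[0,0,0.0008,0,0,0],[0,0,0.0008,0,0,0],[0,0,0.0008,0,0,0],[0,0,0.0008,0,0,0],[0,0,0.0008,0,0,0]]'

```

```text
time: 14.5
tool_pos: [580.4, 58.0, 188.7]
eef_rot: [-1.404, 2.809, -0.001]
contact_force: [-6.6, 0.7, 23.8]
width: 0.3
grip_force: 11.8
```

It is rigid at 24 N, so the disc is seated. I'll retreat straight up and check.

```bash
python3 -m jog '[[0,0,-0.003,0,0,0],[0,0,-0.01,0,0,0],[0,0,-0.025,0,0,0],[0,0,-0.045,0,0,0],[0,0,-0.065,0,0,0],[0,0,-0.085,0,0,0],[0,0,-0.1,0,0,0],[0,0,-0.1,0,0,0]]'
python3 -m jog '[[-0.01,0,0,0,0,0],[-0.03,0,0,0,0,0],[-0.055,0,0,0,0,0],[-0.08,0,0,0,0,0],[-0.1,0,0,0,0,0],[-0.11,0,0,0,0,0],[-0.11,0,0,0,0,0],[-0.11,0,0,0,0,0]]'
python3 - <<'E'
from h import *
f=analyse('wrist',(580.7,58.2),-12);P,ok=cloud(f)
a=ok&(abs(P[...,2]-136)<8);d=P-[580.7,58.2,0];r=np.hypot(d[...,0],d[...,1]);m=a&(r>30)&(r<72)
q=P[m];A=np.c_[q[:,:2]-[580.7,58.2],np.ones(len(q))];print('plane',np.linalg.lstsq(A,q[:,2],rcond=None)[0],np.median(q[:,2]))
cv2.imwrite('pics/w5.png',f['frame'])
E
```

```text
time: 15.3
tool_pos: [581.0, 57.9, 289.3]
eef_rot: [-1.403, 2.807, -0.003]
contact_force: [0.2, 0.8, -0.6]
width: 0.5
grip_force: 0.0
time: 16.1
tool_pos: [645.6, 145.6, 286.5]
eef_rot: [1.404, -2.809, -0.0]
contact_force: [-0.8, -0.6, 0.9]
width: 0.7
grip_force: 0.0
wrist hub n 2542 [579.91384462  57.77219621 165.97135796] disc fit ((581.4869384765625, 58.87111282348633), 81.74908447265625) z 135.22954592099066
stripe c0 533 ang -19.8 r 21.0 60.0 z 136.0
stripe fit 533 ang -21.2 r 20.0 59.0 z 136.0
red c0 472 ang -19.9 r 73.0 114.0 z 121.0
red fit 472 ang -20.5 r 72.0 114.0 z 121.0
paddle axis 71.9 603
plane [ 1.12156225e-04 -2.55936768e-03  1.35325203e+02] 135.3140917645292
```

View pics/w5.png

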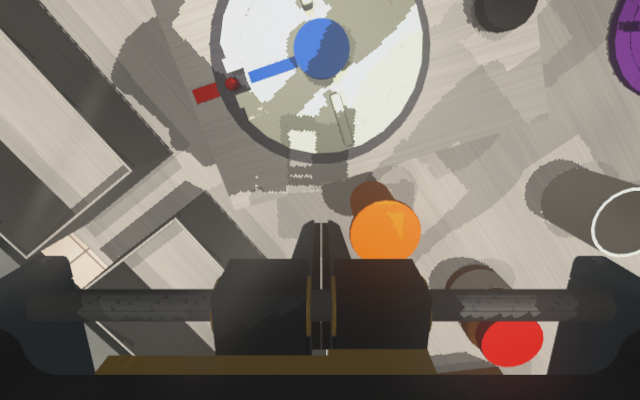

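The picture shows the disc level, with its top at about 135–136 mm, so it dropped 12 mm. The pin is in the notch at about (233,84), and the pusher and knob haven't moved. The hand is clear.

```bash
python3 -c "
from bench import *
print(close_job())"
```

```text
the job is handed in; nothing more can be done
None
```

The white disc's notch is over the red pin and the disc is pressed fully home: it sits level, 12 mm lower than before. The hand is clear, nothing else was touched, and the job was handed in at about 16 s.

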